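# Close the vial carrier and hold it up level

## Robot

A 6-joint arm with a two-finger parallel gripper is mounted at the origin on a cart in front of the work surface, level with it; the furniture and walls round the work are solid. World frame = base frame: x ahead of the robot, y to its left, z up, the work surface at z = 0. Lengths are in m, angles in degrees, forces in N, time in s.
With the tool pointing down it reaches from about 0.35 to 0.85 m from the base axis. Payload 8.1 kg.
Tool frame: the origin (TCP) lies at the very end of the fingers, on their centre line; the grasp point (between the pads) lies r.grip_depth behind it (r.grip_depth is the distance from the TCP to the grasp point, in m); z points along the fingers, y is the line along which they close (so a half turn about z gives the same grasp; the last joint's range is limited). The gripper opens to 93 mm and grips with 3 to 60 N. Pads are 15 mm wide; open, the fingers measure 128 mm over their backs; the gripper's body (75 mm by 188 mm) begins 65 mm behind the grasp point.
Start: joints at [-71.757, 7.471, 85.268, -0, 87.261, -4.893], TCP at [0.236, -0.552, 0.219] pointing down, gripper open.
Joint ranges: [-169.43, 169.43], [-51.17, 129.36], [1.28, 143.12], [-76.62, 256.62], [0, 156.53], [-152.29, 152.29]. Speed limits (degrees/s): [136.94, 136.94, 159.86, 180, 180, 180].

## Interface

Orientations are given as [roll, pitch, yaw] about the fixed x, y, z axes, in that order (R = Rz(yaw) Ry(pitch) Rx(roll)).
In Python, from cell import readout, vision, ticket, r gives the robot as it stands. The module is installed in compiled form; this text tells all that it offers.
- The arm moves only by the tool move_arm, never from a script. Its argument "moves" is text: rows parted by semicolons, each of 7 numbers parted by spaces: the shift along the tool's x, y, z in units of 40 mm (1.0 is 40 mm), then the turn, a rotation vector about the tool's x, y, z in units of 5 degrees (1.0 is 5 degrees), then the finger opening in mm, from 0 to 93. A call has 1 to 8 rows; each row is the pose to reach, as a shift and turn from the pose commanded when the call began, along the tool's axes at that moment; what a row does not reach only later rows make up. A row lasts 1/12 s, in which the tool goes at most 41.7 mm and 7.16 degrees, less where a joint would pass 70% of its speed; a pose out of reach is approached as far as the arm can. A call with a gripper value outside its range is refused whole. The fingers move at their own pace and stop on an object; the grip force is fixed at half the most. Time passes only in rows, so rows that repeat a pose let the fingers close. It gives the time, the measured TCP pose, the force, the opening and the grip force at its end, in the units of the state.
- readout.sense(): the state, without advancing time (a new reading comes with each control period).
- vision.camera(name): name is "side" or "top"; returns the picture (400x640x3 uint8, blue, green, red); there is no depth.
- vision.camera_params(name): a dict with "mtx" (3x3 intrinsics, pixels), "world_from_camera" (4x4, takes a point from camera to world coordinates). Camera axes: x right, y up, looking along -z (the intrinsics and any distortion apply to the point x, -y, -z); pixel columns grow to the right and rows downward; lengths in m; the calibration is good to about 2 mm. A picture is of the moment at which its call begins. camera_params takes no time and is no camera call.
- ticket.finish_job(): hands the job in; it is judged then, once.
The state is a dict: "time_s": time; "q": joint angles; "dq": joint speeds; "effort": joint torques, N m; "tcp_pos": TCP position; "ee_rot": TCP orientation; "wrist_force": force on the tool from outside, world axes, zero at the start; "moment": the same for the moment, N m; "gripper_width": finger opening in m; "grip_force": force on a finger pad.
Only numpy, scipy, OpenCV 4.12 (cv2) and the standard library are available. Lean on these libraries where they do the work, as an engineer would, in place of code of your own. Each camera call takes 0.05 s, during which the arm holds its last target. There are 200 camera calls.

## Task

The four sample vials have to leave the bench in their carrier: take the lid by its handle, lower it so that the wide ends of its two keyholes pass over the carrier's headed studs and the plate rests flush on the carrier, and, keeping it down on the carrier, slide it sideways until the studs are fully home in the narrow ends. Then lift the closed carrier by the lid's handle and hold it level and still about 10 cm above the worktop, with all vials standing in their pockets, ready for the transport box to be pushed underneath: the program finishes while still holding it in the air by the handle alone. Do not tip the carrier on the way, and leave the meter, the beaker and the sieve cell where they are.

Things in the scene. Friction and masses are not known exactly. Their poses are not given: they have to be found in the camera images.
- carrier: Vial carrier, loose on the worktop: an upright U of bent grey-painted sheet steel, 72 mm (x) by 110 mm (y), on rubber feet, 0.25 to 0.42 kg plus four vials. Its end walls turn inward at the top into flat flanges of 72 x 20 mm, upper face 70 mm above the origin, each with a headed stud. Vial caps end at 67 mm. Origin: centre of the underside, z up; a half turn about z gives the same carrier.
- stud (a point): Top centre of the headed steel stud on the carrier's +y flange, 84 mm above the carrier's origin, at its x = 0, y = +43 mm; the other stud is the same at y = -43 mm. Neck 8 mm thick, standing 8 mm above the flange; head 17 mm across, bevelled on top, 77 to 84 mm above the carrier's origin. Axes as the carrier's.
- lid: The carrier's lid, lying flat on the worktop, handle up: grey steel plate 72 mm (x) by 118 mm (y), 5 mm thick, 0.16 kg, with a black bridge handle and two keyholes. With the plate flush on the flanges its origin is 70 mm above the carrier's; the heads then stand 3 mm clear of the plate, which lifting takes up. It fits either way round (half turn). Origin: centre of the plate's underside, z up.
- lid_grip (a point): Centre of the lid's handle bar, 38 mm above the lid's origin. The bar runs along the lid's y, 56 mm long, 12 mm wide (x) and 14 mm tall, flat-sided, on two legs at y = +22 and -22 mm (34 mm clear between them), with 26 mm of free height beneath it. Axes as the lid's.
- lid_entry (a point): Point midway between the wide ends of the two keyholes, on the plate's underside, 17 mm from the lid's origin towards its own +x. Wide ends: round, 22 mm across, centred at the lid's x = +17 mm, y = +43 and -43 mm. It lies over the carrier's origin when the studs stand in the wide ends. Pressed down while it slides, the dry plate bites; slide it unloaded. Axes as the lid's.
- lid_slot (a point): Narrow end of one keyhole, at the lid's x = 0, y = +43 mm (the other at y = -43 mm), underside: a slot 11 mm wide from the wide end towards the lid's -x. A stud is home here; its neck can go only 1.5 mm farther. So the lid goes down 17 mm off the carrier's centre towards its own -x, then slides 17 mm towards its own +x. Axes as the lid's.
- vial0: Screw-cap sample vial, 28 mm across, 60 mm tall, 22 g, standing in the carrier's pocket at x = -17 mm, y = -17 mm of the carrier's frame. Origin: centre of its underside, z up.
- vial1: Screw-cap sample vial, 28 mm across, 60 mm tall, 22 g, standing in the carrier's pocket at x = -17 mm, y = 17 mm of the carrier's frame. Origin: centre of its underside, z up.
- vial2: Screw-cap sample vial, 28 mm across, 60 mm tall, 22 g, standing in the carrier's pocket at x = 17 mm, y = -17 mm of the carrier's frame. Origin: centre of its underside, z up.
- vial3: Screw-cap sample vial, 28 mm across, 60 mm tall, 22 g, standing in the carrier's pocket at x = 17 mm, y = 17 mm of the carrier's frame. Origin: centre of its underside, z up.
- meter: Bystander: grey hand-held conductivity meter with a rotary selector, 140 x 68 x 41 mm, lying behind the work. Origin: centre of its underside.
- beaker: Bystander: clear plastic beaker, 61 mm across, 72 mm tall, behind the work. Origin: centre of its underside.
- sieve: Bystander: dark ring-shaped sieve cell, 68 mm across, 28 mm tall, behind the work. Origin: centre of its underside.

How it is judged:
By the outcome, as a careful person would: the job done as asked, in the order asked, and still so for the second after the job is handed in, while the arm keeps its last pose, push and grip.
It also fails if it takes over 48 s, if anything falls off the work surface, if the arm or the gripper's body presses on something with over 40 N, if the wrist force passes 120 N, or if a joint passes its speed limit or range.

## Working session

There is one attempt and no reset: what is moved stays moved. The work goes in short steps, Python scripts to look and compute and a tool call to move; the robot and the scene stay as the last step left them, time stands still between calls to the robot, and variables do not carry over. Pictures are saved under pics/ and viewed, at most 10 in all, crops included, and the job is handed in when it is done.

Besides the shell and the picture viewer there is one more tool, called after "Request:" as a command line: name --argument value ..., lists and objects as JSON in quotes. move_arm: Moves the arm, as the interface text tells. Its arguments: {"type":"object","properties":{"moves":{"type":"string"}},"required":["moves"]}

```bash
mkdir -p pics; python3 - <<'E'
from cell import readout, vision, r
import cv2
print(readout.sense()); print(r.grip_depth)
for n in("top","side"):
    cv2.imwrite(f"pics/{n}0.png",vision.camera(n)); print(vision.camera_params(n))
E
```

```text
{'time_s': 0.0, 'q': array([-7.17577262e+01,  7.51564901e+00,  8.53285922e+01, -9.64651804e-05,
        8.72633042e+01, -4.89248865e+00]), 'dq': array([ 0.03694671,  0.03327161, -0.14524101, -0.02581389,  0.03949093,
        0.05465738]), 'effort': array([-5.76424791e-04, -5.59830809e+01, -4.91771221e+01,  7.68589578e-02,
        3.55594454e-02, -1.43476900e-04]), 'tcp_pos': array([ 0.23558058, -0.55118707,  0.21758842]), 'ee_rot': array([-1.79892838e+02, -9.07615411e-03,  2.31347586e+01]), 'wrist_force': array([-0.58644245,  0.60161936, -0.03512672]), 'moment': array([-0.00851377, -0.01715501,  0.0693408 ]), 'grip_force': 0.0, 'gripper_width': 0.09285141034697582}
0.0188
{'mtx': array([[497.76336871,   0.        , 319.81871221],
       [  0.        , 497.76336871, 194.19257824],
       [  0.        ,   0.        ,   1.        ]]), 'world_from_camera': array([[-0.07050262,  0.9750971 , -0.21027369,  0.4080699 ],
       [-0.99750292, -0.06979706,  0.01078429, -0.09527342],
       [-0.00416076,  0.21050894,  0.97758308,  0.91309323],
       [ 0.        ,  0.        ,  0.        ,  1.        ]])}
{'mtx': array([[410.79429247,   0.        , 318.36301749],
       [  0.        , 410.79429247, 198.65492707],
       [  0.        ,   0.        ,   1.        ]]), 'world_from_camera': array([[-0.92085652,  0.2643253 , -0.28662766,  0.35975832],
       [-0.38977097, -0.60503569,  0.69426969,  0.49954734],
       [ 0.01009308,  0.75104191,  0.66017739,  0.6272219 ],
       [ 0.        ,  0.        ,  0.        ,  1.        ]])}
```

View pics/top0.png

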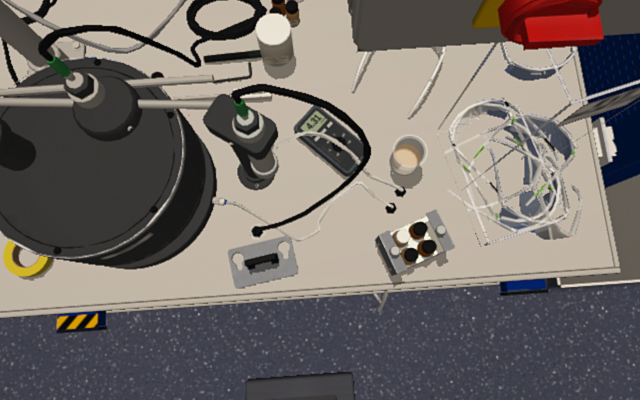

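View pics/side0.png

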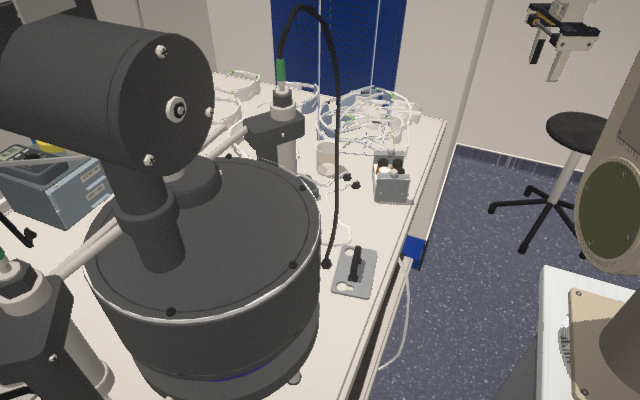

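The top view shows the lid near (263,262) and the carrier near (415,245). A black cable arch ends near (257,232). I'll enlarge both.

```bash
python3 - <<'E'
import cv2,numpy as np
t=cv2.imread("pics/top0.png");s=cv2.imread("pics/side0.png")
a=cv2.resize(t[220:295,220:310],None,fx=4.4,fy=4.4,interpolation=cv2.INTER_CUBIC)
b=cv2.resize(t[205:280,370:460],None,fx=4.4,fy=4.4,interpolation=cv2.INTER_CUBIC)
cv2.imwrite("pics/topc.png",np.hstack([a,b]))
a=cv2.resize(s[140:215,340:430],None,fx=4.4,fy=4.4,interpolation=cv2.INTER_CUBIC)
b=cv2.resize(s[235:310,310:400],None,fx=4.4,fy=4.4,interpolation=cv2.INTER_CUBIC)
cv2.imwrite("pics/sidec.png",np.hstack([a,b]))
E
```

```text
(no output)
```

View pics/topc.png

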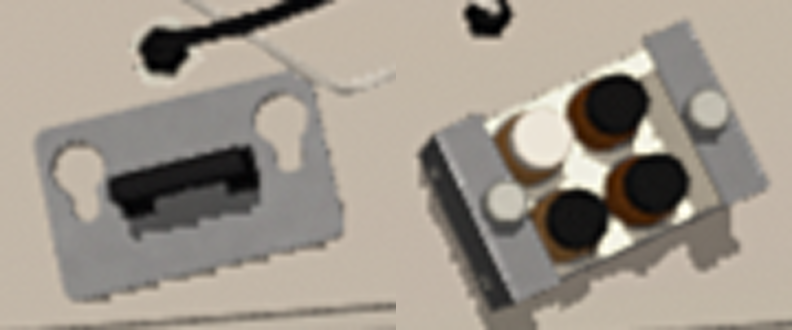

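View pics/sidec.png

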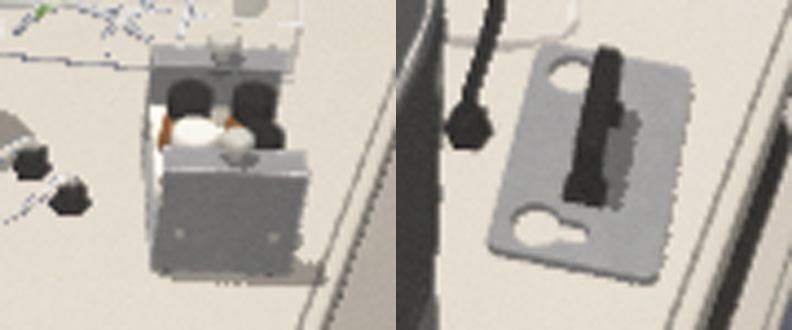

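The crops show both lid keyholes with the wide ends towards +x, the handle, and both stud heads. I'll fit the poses from both views, and triangulate the cable and drum for clearance.

```bash
cat > h.py <<'E'
import numpy as np, cv2
from scipy.optimize import least_squares
from cell import vision
P={n:vision.camera_params(n) for n in("top","side")}
def proj(n,X):
    T=np.linalg.inv(P[n]["world_from_camera"]); X=np.atleast_2d(X)
    c=(X@T[:3,:3].T+T[:3,3])*[1,-1,-1]; u=c@P[n]["mtx"].T
    return u[:,:2]/u[:,2:]
def ray(n,p):
    T=P[n]["world_from_camera"]; d=np.linalg.inv(P[n]["mtx"])@[p[0],p[1],1]
    return T[:3,3],T[:3,:3]@(d*[1,-1,-1])
def at(n,p,z):
    o,d=ray(n,p); return o+d*(z-o[2])/d[2]
def rot(X,x,y,a,z=0):
    c,s=np.cos(a),np.sin(a); X=np.asarray(X,float)
    return np.c_[X[:,0]*c-X[:,1]*s+x,X[:,0]*s+X[:,1]*c+y,X[:,2]+z]
def fit(obs,p0,z=0):
    """obs: list of (cam, model xyz mm, pixel)"""
    f=lambda p:np.concatenate([(proj(n,rot([np.array(m)/1000],*p,z=z))[0]-q) for n,m,q in obs])
    s=least_squares(f,p0,loss="soft_l1"); return s.x,f(s.x).reshape(-1,2)
E
cat > m.py <<'E'
from h import *
tl=lambda x,y:np.array([x,y])/4.4+[220,220]-.39
tc=lambda x,y:np.array([x-396,y])/4.4+[370,205]-.39
sc=lambda x,y:np.array([x,y])/4.4+[340,140]-.39
sl=lambda x,y:np.array([x-396,y])/4.4+[310,235]-.39
lid=[("top",(36,59,5),tl(34,127)),("top",(36,-59,5),tl(308,66)),("top",(-36,-59,5),tl(345,240)),("top",(-36,59,5),tl(68,303)),
("top",(17,43,5),tl(78,166)),("top",(17,-43,5),tl(282,119)),
("side",(36,-59,5),sl(538,40)),("side",(-36,-59,5),sl(694,70)),("side",(-36,59,5),sl(658,280)),("side",(36,59,5),sl(488,250)),
("side",(17,43,5),sl(532,226)),("side",(17,-43,5),sl(573,76))]
car=[("top",(0,43,84),tc(506,202)),("top",(0,-43,84),tc(709,110)),("side",(0,43,84),sc(237,141)),("side",(0,-43,84),sc(223,48)),
("top",(36,55,70),tc(435,135)),("top",(-36,55,70),tc(508,305)),("top",(36,-55,70),tc(690,22)),("top",(-36,-55,70),tc(768,187)),
("side",(36,55,70),sc(162,152)),("side",(-36,55,70),sc(308,176)),("side",(36,55,0),sc(152,270))]
E
python3 - <<'E'
from m import *
for nm,o in(("lid",lid),("car",car)):
    for cam in("top","side",None):
        ob=[k for k in o if cam in(None,k[0])]
        c=at("top",o[0][2],.005 if nm=="lid" else .084)
        p,res=fit(ob,[c[0],c[1],.2])
        print(nm,cam,p[:2].round(4),np.degrees(p[2]).round(2)); 
    print(res.round(1).tolist())
# cable: top pixels, match to side
side=[(326,264),(332,240),(337,200),(339,150),(338,120),(333,80),(322,40),(305,10),(290,25),(282,50)]
top=[(257,232),(270,230),(300,219),(330,202),(350,185),(363,165),(369,145),(363,130),(345,115),(320,104),(290,93),(260,90),(243,95)]
for t in top:
    best=None
    for z in np.arange(0,.6,.01):
        X=at("top",t,z); q=proj("side",X)[0]
        poly=np.array(side,float)
        d=min(np.linalg.norm(q-(a+(b-a)*np.clip(np.dot(q-a,b-a)/np.dot(b-a,b-a),0,1))) for a,b in zip(poly[:-1],poly[1:]))
        if best is None or d<best[0]: best=(d,X)
    print(t,round(best[0],1),best[1].round(3))
for z in(.0,.1,.2,.3,.4): print(z,"drum edge",at("top",(215,190),z).round(3),"stand",at("top",(278,165),z).round(3))
print("edge",at("top",(100,310),0),at("top",(600,272),0))
E
```

```text
lid top [0.4868 0.0072] 8.7
lid side [0.4855 0.0076] 9.86
lid None [0.4863 0.0073] 9.2
[[-0.6, 1.1], [0.3, 0.2], [0.5, -0.7], [-0.7, 0.2], [0.1, 0.4], [-0.1, 0.3], [0.1, 0.3], [-0.2, -0.0], [-0.8, 0.2], [-1.2, -1.0], [0.7, -0.5], [-0.1, -0.4]]
car top [ 0.4964 -0.2619] 19.47
car side [ 0.4962 -0.2642] 19.29
car None [ 0.4963 -0.2621] 19.58
[[-0.0, 0.1], [0.2, 0.4], [-0.2, -0.8], [0.1, -2.1], [-0.6, -0.4], [1.1, 0.1], [-0.5, -0.3], [0.8, 0.6], [-0.1, 4.4], [-0.1, 0.4], [-1.0, 1.5]]
(257, 232) 0.5 [0.54  0.014 0.01 ]
(270, 230) 1.7 [ 0.544 -0.009  0.   ]
(300, 219) 0.3 [ 0.558 -0.066  0.01 ]
(330, 202) 0.4 [ 0.572 -0.121  0.08 ]
(350, 185) 0.3 [ 0.586 -0.153  0.14 ]
(363, 165) 0.8 [ 0.596 -0.168  0.22 ]
(369, 145) 0.6 [ 0.609 -0.173  0.27 ]
(363, 130) 0.6 [ 0.614 -0.162  0.32 ]
(345, 115) 1.1 [ 0.616 -0.137  0.37 ]
(320, 104) 0.6 [ 0.619 -0.108  0.4  ]
(290, 93) 1.8 [ 0.621 -0.077  0.43 ]
(260, 90) 0.0 [ 0.627 -0.046  0.43 ]
(243, 95) 0.3 [ 0.627 -0.027  0.42 ]
0.0 drum edge [0.627 0.091 0.   ] stand [ 0.667 -0.03   0.   ]
0.1 drum edge [0.603 0.07  0.1  ] stand [ 0.638 -0.037  0.1  ]
0.2 drum edge [0.579 0.05  0.2  ] stand [ 0.61  -0.044  0.2  ]
0.3 drum edge [0.555 0.03  0.3  ] stand [ 0.582 -0.051  0.3  ]
0.4 drum edge [0.531 0.009 0.4  ] stand [ 0.553 -0.059  0.4  ]
edge [0.42103202 0.30210977 0.        ] [ 0.42444859 -0.60134416  0.        ]
```

```bash
python3 - <<'E'
from m import *
th=np.linspace(0,2*np.pi,200)
def circ(p,z): return np.c_[p[0]+p[3]*np.cos(th),p[1]+p[3]*np.sin(th),np.full(200,z)]
tp=np.array([(185,160),(178,190),(160,220),(125,245),(185,130)],float); sp=np.array([(83,245),(110,285),(150,303),(205,304),(260,288),(300,262),(321,230)],float)
def f(p):
    o=[]
    for n,q in(("top",tp),("side",sp)):
        c=proj(n,circ(p,p[2])); o+=[np.min(np.linalg.norm(c-k,axis=1)) for k in q]
    return np.array(o)
best=min((least_squares(f,[.65,.25,z,.15],loss="soft_l1") for z in(.1,.2,.3)),key=lambda s:s.cost)
p=best.x; print(p.round(3),f(p).round(1))
s=cv2.imread("pics/side0.png");t=cv2.imread("pics/top0.png")
R=[.4863,.0073,np.radians(9.2)]
box=rot([(a*.094,b*.0375,z) for z in(.103,.25) for a,b in((1,1),(1,-1),(-1,-1),(-1,1))],*R)
box2=rot([(a*.094-.0,b*.0375,z) for z in(.173,.3) for a,b in((1,1),(1,-1),(-1,-1),(-1,1))],.4963,-.2621,np.radians(19.5))
for n,im in(("top",t),("side",s)):
    for z in(0,p[2]): cv2.polylines(im,[np.int32(proj(n,circ(p,z)))],True,(0,0,255))
    for b in(box,box2):
        q=np.int32(proj(n,b))
        for k in(q[:4],q[4:]): cv2.polylines(im,[k],True,(0,255,0))
cv2.imwrite("pics/ov.png",cv2.resize(np.vstack([t[:330],s[:400]]),None,fx=.82,fy=.82))
d=np.linalg.norm(box[:,:2]-p[:2],axis=1)-p[3]; print(d.round(3))
E
```

```text
[0.624 0.208 0.284 0.141] [1.7 0.6 2.4 1.1 1.9 2.  1.1 1.5 2.1 0.7 0.6 0.3]
[0.016 0.085 0.197 0.155 0.016 0.085 0.197 0.155]
```

View pics/ov.png

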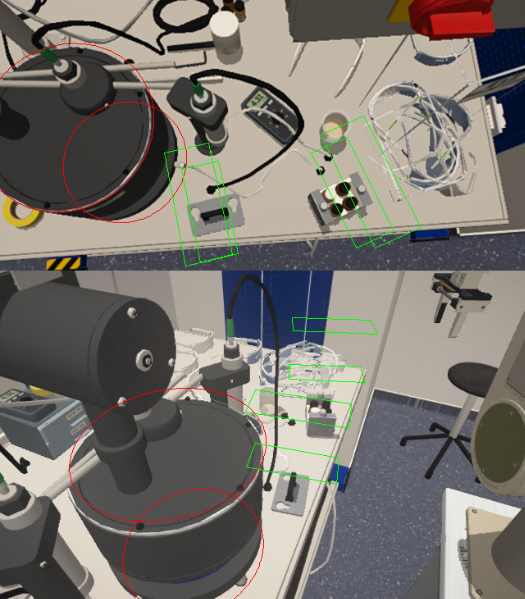

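The overlay puts the gripper body about 16 mm clear of the drum when it is over the lid (body corner ≈ (165,152)). It is also clear of the cable arch. I'll use yaw ≈ 99° so that joint 6 stays mid-range.

```bash
cat > d.py <<'E'
import sys,numpy as np
from scipy.spatial.transform import Rotation as Ro
from cell import readout
def delta(x,y,z,yaw,frm=None):
    s=readout.sense()
    if frm is None: frm=(s["tcp_pos"],s["ee_rot"])
    R=Ro.from_euler("xyz",frm[1],degrees=True); T=Ro.from_euler("xyz",[180,0,yaw],degrees=True)
    return np.r_[R.inv().apply(np.array([x,y,z])-frm[0])/.04,(R.inv()*T).as_rotvec(degrees=True)/5].round(3)
if __name__=="__main__":
    print(readout.sense()["time_s"],delta(*map(float,sys.argv[1:])))
E
python3 d.py .42 0 .22 99.2
```

```text
0.1 [ 9.6540e+00 -1.0862e+01 -3.8000e-02 -1.5000e-02 -1.4000e-02 -1.5213e+01]
```

Request:
move_arm --moves "9.65 -10.86 0 0 0 -15.2 60; 9.65 -10.86 0 0 0 -15.2 60; 9.65 -10.86 0 0 0 -15.2 60; 9.65 -10.86 0 0 0 -15.2 60; 9.65 -10.86 0 0 0 -15.2 60; 9.65 -10.86 0 0 0 -15.2 60; 9.65 -10.86 0 0 0 -15.2 60; 9.65 -10.86 0 0 0 -15.2 60"

```text
time_s: 0.77
tcp_pos: [0.3414, -0.2336, 0.2183]
ee_rot: [-180.0, -0.0, 80.8]
wrist_force: [1.3, -1.4, -0.6]
gripper_width: 0.0598
grip_force: 0.0
```

```bash
python3 d.py .42 0 .18 99.2
```

```text
0.7667 [ 6.081e+00  1.002e+00  9.580e-01 -2.000e-03 -3.000e-03 -3.689e+00]
```

Request:
move_arm --moves "6.08 1.0 0.96 0 0 -3.69 45; 6.08 1.0 0.96 0 0 -3.69 45; 6.08 1.0 0.96 0 0 -3.69 45; 6.08 1.0 0.96 0 0 -3.69 45; 6.08 1.0 0.96 0 0 -3.69 45; 6.08 1.0 0.96 0 0 -3.69 45; 6.08 1.0 0.96 0 0 -3.69 45; 6.08 1.0 0.96 0 0 -3.69 45"

```text
time_s: 1.43
tcp_pos: [0.4209, -0.0002, 0.1794]
ee_rot: [-179.9, -0.0, 99.2]
wrist_force: [-1.4, -0.3, 0.7]
gripper_width: 0.0449
grip_force: 0.0
```

```bash
python3 d.py .4863 .0073 .10 99.2
```

```text
1.4333 [-7.800e-02  1.648e+00  1.981e+00 -2.100e-02 -6.000e-03 -1.000e-03]
```

Request:
move_arm --moves "-0.08 1.65 0.6 0 0 0 45; -0.08 1.65 1.4 0 0 0 45; -0.08 1.65 1.98 0 0 0 45; -0.08 1.65 1.98 0 0 0 45; -0.08 1.65 1.98 0 0 0 45; -0.08 1.65 1.98 0 0 0 45"

```text
time_s: 1.93
tcp_pos: [0.4871, 0.0034, 0.1023]
ee_rot: [180.0, 0.0, 98.8]
wrist_force: [0.2, 0.9, 0.4]
gripper_width: 0.045
grip_force: 0.0
```

```bash
python3 d.py .4863 .0073 .0195 99.2; python3 - <<'E'
from h import *
t=vision.camera("top");s=vision.camera("side")
a=cv2.resize(t[200:300,200:320],None,fx=3.3,fy=3.3,interpolation=cv2.INTER_CUBIC)
b=cv2.resize(s[200:300,290:410],None,fx=3.3,fy=3.3,interpolation=cv2.INTER_CUBIC)
cv2.imwrite("pics/g1.png",np.hstack([a,b]))
E
```

```text
1.9333 [ 0.1   -0.005  2.071  0.003  0.004 -0.081]
```

View pics/g1.png

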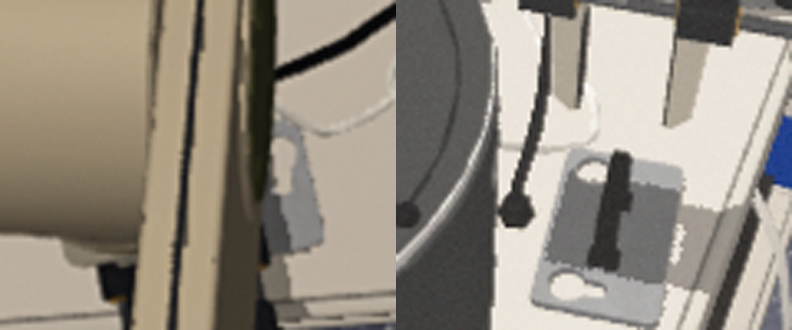

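The side view shows the fingers (tips at (575,105) and (672,125)) straddling the bar, and the drum and cable are clear. I'll descend and close.

Request:
move_arm --moves "0 0 0.6 0 0 0 45; 0 0 1.2 0 0 0 45; 0 0 1.7 0 0 0 45; 0 0 2.05 0 0 0 45; 0 0 2.05 0 0 0 45; 0 0 2.05 0 0 0 45"

```text
time_s: 2.53
tcp_pos: [0.4874, 0.0043, 0.0202]
ee_rot: [180.0, 0.0, 98.9]
wrist_force: [0.3, 0.6, -0.3]
gripper_width: 0.0452
grip_force: 0.0
```

```bash
python3 d.py .4863 .0073 .0195 99.2; python3 d.py .4863 .0073 .0195 99.2
```

```text
2.5333 [ 0.078 -0.015  0.017  0.008  0.002 -0.067]
2.5333 [ 0.078 -0.015  0.017  0.008  0.002 -0.067]
```

Request:
move_arm --moves "0.08 0 0.02 0 0 -0.07 45; 0.08 0 0.02 0 0 -0.07 45; 0.08 0 0.02 0 0 -0.07 0; 0.08 0 0.02 0 0 -0.07 0; 0.08 0 0.02 0 0 -0.07 0; 0.08 0 0.02 0 0 -0.07 0; 0.08 0 0.02 0 0 -0.07 0; 0.08 0 0.02 0 0 -0.07 0"

```text
time_s: 3.2
tcp_pos: [0.4865, 0.0077, 0.0182]
ee_rot: [-180.0, -0.0, 99.2]
wrist_force: [-0.3, -0.4, 1.5]
gripper_width: 0.0115
grip_force: 30.0
```

```bash
python3 d.py .4863 .0073 .06 99.2
```

```text
3.2 [-1.000e-02 -7.000e-03 -1.044e+00 -1.000e-03 -0.000e+00  6.000e-03]
```

Request:
move_arm --moves "0 0 -0.5 0 0 0 0; 0 0 -1.2 0 0 0 0; 0 0 -2 0 0 0 0; 0 0 -2.8 0 0 0 0; 0 0 -3.5 0 0 0 0; 0 0 -3.8 0 0 0 0; 0 0 -3.8 0 0 0 0"

```text
time_s: 3.78
tcp_pos: [0.4887, 0.0076, 0.1735]
ee_rot: [179.7, 0.1, 99.2]
wrist_force: [0.2, 0.2, -1.6]
gripper_width: 0.0118
grip_force: 30.0
```

```bash
python3 d.py .42 -.02 .17 99.2
```

```text
3.7833 [-0.405 -1.806  0.078  0.065  0.016  0.006]
```

Request:
move_arm --moves "-0.2 -0.9 0 0 0 0 0; -0.6 -1.7 0 0 0 0 0; -1.4 -1.9 0 0 0 -0.3 0; -2.3 -2.0 0 0 0 -0.7 0; -3.2 -2.1 0 0 0 -1.1 0; -4.1 -2.25 0 0 0 -1.4 0; -5.0 -2.4 0 0 0 -1.7 0; -5.8 -2.5 0 0 0 -2.0 0"

```text
time_s: 4.45
tcp_pos: [0.4234, -0.2388, 0.1673]
ee_rot: [-179.9, -0.2, 109.3]
wrist_force: [1.6, 0.2, -1.4]
gripper_width: 0.0115
grip_force: 30.0
```

Request:
move_arm --moves "-0.4 0 0 0 0 0 0; -0.6 0 0 0 0 0 0; -0.6 0 0 0 0 0 0; -0.6 0 0 0 0 0 0"

```text
time_s: 4.78
tcp_pos: [0.4323, -0.2588, 0.1684]
ee_rot: [-179.9, -0.2, 109.2]
wrist_force: [-0.3, 0.9, -1.5]
gripper_width: 0.0117
grip_force: 30.0
```

```bash
python3 - <<'E'
from h import *
t=vision.camera("top");s=vision.camera("side");cv2.imwrite("pics/top1.png",t);cv2.imwrite("pics/side1.png",s)
a=cv2.resize(t[170:320,340:490],None,fx=2.66,fy=2.66,interpolation=cv2.INTER_CUBIC)
b=cv2.resize(s[90:240,320:470],None,fx=2.66,fy=2.66,interpolation=cv2.INTER_CUBIC)
cv2.imwrite("pics/g2.png",np.hstack([a,b]))
E
python3 d.py .4803 -.2676 .13 109.5
```

```text
4.8833 [-0.612  1.048  0.981 -0.008 -0.019 -0.041]
```

View pics/g2.png

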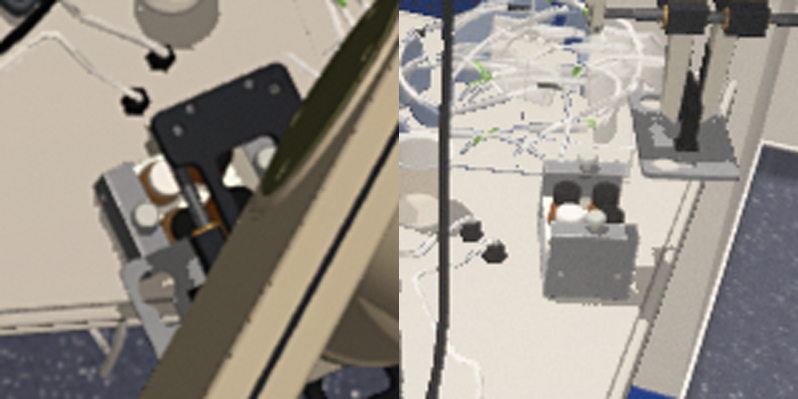

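The lid hangs level in the gripper, with its near corners at about (635,165) and (740,172). The near stud is at (596,218) and the carrier is undisturbed. I'll move above the entry point and check alignment there with a model overlay.

Request:
move_arm --moves "-0.3 0.4 0.2 0 0 0 0; -0.6 0.9 0.6 0 0 -0.04 0; -0.61 1.05 1.0 0 0 -0.04 0; -0.61 1.05 1.2 0 0 -0.04 0; -0.61 1.05 1.25 0 0 -0.04 0; -0.61 1.05 1.25 0 0 -0.04 0; -0.61 1.05 1.25 0 0 -0.04 0"

```text
time_s: 5.47
tcp_pos: [0.4804, -0.2689, 0.121]
ee_rot: [180.0, 0.0, 109.5]
wrist_force: [-0.3, 0.2, -2.3]
gripper_width: 0.0117
grip_force: 30.0
```

```bash
cat > look.py <<'E'
import sys
from h import *
from cell import readout
s=readout.sense(); p=s["tcp_pos"]; a=np.radians(s["ee_rot"][2]-90); print(p,s["ee_rot"])
L=lambda m:rot(np.array(m)/1000.,p[0],p[1],a,z=p[2]-.0182)
C=lambda m:rot(np.array(m)/1000.,.4963,-.2621,np.radians(19.5))
k=5.;out=[]
for n,(x0,y0,w) in(("top",(372,210,80)),("side",(375,115,80))):
    im=vision.camera(n); cv2.imwrite(f"pics/{n}_{sys.argv[1]}.png",im)
    c=cv2.resize(im[y0:y0+100,x0:x0+w],None,fx=k,fy=k,interpolation=cv2.INTER_CUBIC)
    pts=lambda X:np.int32(((proj(n,X)-[x0,y0]+.5)*k).round())
    cv2.polylines(c,[pts(L([(36,59,5),(36,-59,5),(-36,-59,5),(-36,59,5)]))],True,(0,0,255),1)
    for y in(43,-43):
        th=np.linspace(0,6.28,30)
        cv2.polylines(c,[pts(L([(17+11*np.cos(t),y+11*np.sin(t),5) for t in th]))],True,(0,0,255),1)
        cv2.polylines(c,[pts(C([(8.5*np.cos(t),y+8.5*np.sin(t),80) for t in th]))],True,(0,255,0),1)
    out.append(c)
cv2.imwrite(f"pics/{sys.argv[1]}.png",np.hstack(out))
E
python3 look.py g3; python3 d.py .4803 -.2678 .13 109.5
```

```text
[ 0.48044819 -0.26887007  0.12098446] [1.79988450e+02 2.66972029e-02 1.09455332e+02]
5.5667 [ 0.044 -0.    -0.21   0.013  0.018 -0.015]
```

View pics/g3.png

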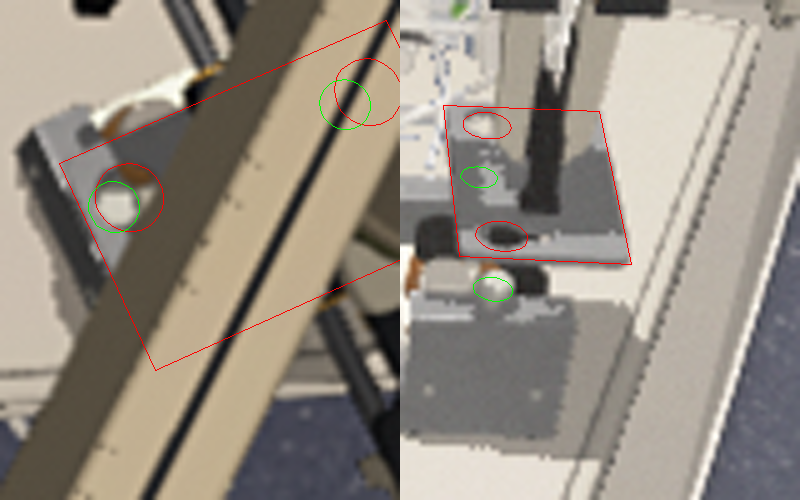

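The model overlays fit: keyhole (502,236) in the side view and stud head (118,207) in the top view, each within about 1 px. That puts the offset within about 1 mm, against 2.5 mm of clearance. I'll descend in stages and watch the force.

Request:
move_arm --moves "0.03 0 0.2 0 0 0 0; 0.03 0 0.4 0 0 0 0; 0.03 0 0.4 0 0 0 0; 0.03 0 0.5 0 0 0 0; 0.03 0 0.58 0 0 0 0; 0.03 0 0.66 0 0 0 0; 0.03 0 0.66 0 0 0 0"

```text
time_s: 6.15
tcp_pos: [0.4798, -0.2678, 0.0929]
ee_rot: [-180.0, -0.1, 109.4]
wrist_force: [-1.0, 0.1, -2.3]
gripper_width: 0.012
grip_force: 30.0
```

```bash
python3 d.py .4803 -.268 .0882 109.5
```

```text
6.15 [-0.009  0.009  0.118 -0.008 -0.011 -0.014]
```

No contact force with the plate already around the heads. Continuing down to flush.

Request:
move_arm --moves "0 0 0.04 0 0 0 0; 0 0 0.08 0 0 0 0; 0 0 0.1 0 0 0 0; 0 0 0.11 0 0 0 0; 0 0 0.11 0 0 0 0"

```text
time_s: 6.57
tcp_pos: [0.4802, -0.268, 0.0894]
ee_rot: [-180.0, -0.0, 109.4]
wrist_force: [1.0, -0.5, -1.3]
gripper_width: 0.0118
grip_force: 30.0
```

```bash
python3 d.py .4803 -.268 .0882 109.5
```

```text
6.5667 [-0.     0.001  0.03  -0.001 -0.001 -0.013]
```

Request:
move_arm --moves "0 0 0.015 0 0 0 0; 0 0 0.03 0 0 0 0; 0 0 0.03 0 0 0 0; 0 0 0.03 0 0 0 0"

```text
time_s: 6.9
tcp_pos: [0.4803, -0.268, 0.0883]
ee_rot: [180.0, 0.0, 109.4]
wrist_force: [-0.1, -0.9, -1.6]
gripper_width: 0.0115
grip_force: 30.0
```

Request:
move_arm --moves "0 0 0.01 0 0 0 0; 0 0 0.02 0 0 0 0; 0 0 0.02 0 0 0 0; 0 0 0.02 0 0 0 0"

```text
time_s: 7.23
tcp_pos: [0.4804, -0.2681, 0.0882]
ee_rot: [180.0, 0.0, 109.4]
wrist_force: [-3.8, 2.1, 5.8]
gripper_width: 0.0117
grip_force: 30.0
```

Contact found: about 7 N at z = 0.0882. I'll ease off about 0.6 mm to unload it, then start the slide.

Request:
move_arm --moves "0 0 -0.015 0 0 0 0; 0 0 -0.015 0 0 0 0; 0 0 -0.015 0 0 0 0"

```text
time_s: 7.48
tcp_pos: [0.4804, -0.2681, 0.0883]
ee_rot: [180.0, 0.0, 109.4]
wrist_force: [-0.6, 0.6, 1.9]
gripper_width: 0.0119
grip_force: 30.0
```

```bash
python3 d.py .4963 -.2621 .0884 109.5
```

```text
7.4833 [ 0.01   0.424 -0.004  0.003  0.004 -0.014]
```

Request:
move_arm --moves "0 0 -0.01 0 0 0 0; 0 0.05 -0.01 0 0 0 0; 0 0.1 -0.01 0 0 0 0; 0 0.15 -0.01 0 0 0 0; 0 0.2 -0.01 0 0 0 0; 0 0.2 -0.01 0 0 0 0"

```text
time_s: 7.98
tcp_pos: [0.4882, -0.2651, 0.0883]
ee_rot: [180.0, -0.0, 109.4]
wrist_force: [0.5, 0.2, -1.1]
gripper_width: 0.0117
grip_force: 30.0
```

The slide runs freely, with 8.3 mm done. Continuing to home.

Request:
move_arm --moves "0 0.05 0 0 0 0 0; 0 0.1 0 0 0 0 0; 0 0.15 0 0 0 0 0; 0 0.19 0 0 0 0 0; 0 0.215 0 0 0 0 0; 0 0.215 0 0 0 0 0"

```text
time_s: 8.48
tcp_pos: [0.4961, -0.2624, 0.0884]
ee_rot: [180.0, -0.0, 109.4]
wrist_force: [0.4, 0.3, -2.6]
gripper_width: 0.0116
grip_force: 30.0
```

```bash
python3 d.py .4963 -.2621 .0884 109.5; python3 look.py g4
```

```text
8.4833 [ 0.004  0.007 -0.001  0.001 -0.001 -0.011]
[ 0.49610635 -0.26235797  0.08837143] [ 1.79997182e+02 -5.03851750e-03  1.09443841e+02]
```

View pics/g4.png

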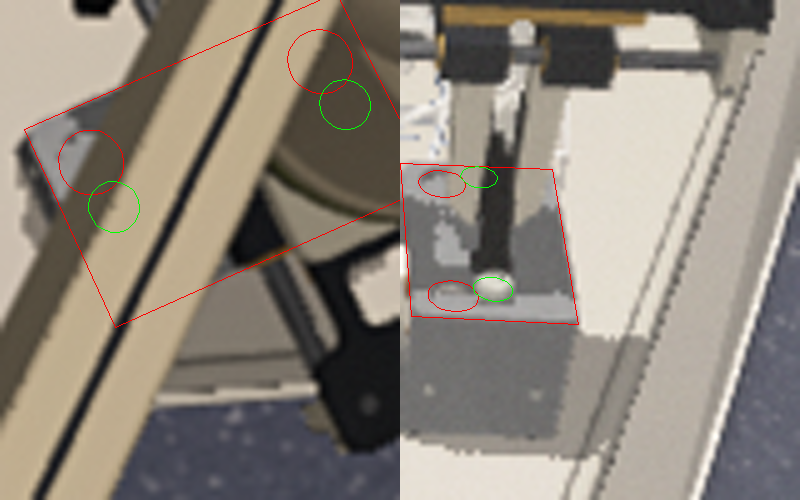

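The side view shows the near stud head at (493,286), in the narrow end of its keyhole. I'll nudge ahead to confirm with the end stop.

Request:
move_arm --moves "0 0.015 0 0 0 0 0; 0 0.025 0 0 0 0 0; 0 0.025 0 0 0 0 0"

```text
time_s: 8.83
tcp_pos: [0.4969, -0.2622, 0.0885]
ee_rot: [180.0, 0.0, 109.4]
wrist_force: [-1.0, -0.4, -2.2]
gripper_width: 0.0117
grip_force: 30.0
```

Request:
move_arm --moves "0 0.01 0 0 0 0 0; 0 0.015 0 0 0 0 0; 0 0.015 0 0 0 0 0"

```text
time_s: 9.08
tcp_pos: [0.4975, -0.2619, 0.0884]
ee_rot: [180.0, 0.0, 109.4]
wrist_force: [0.8, 0.2, -1.3]
gripper_width: 0.0119
grip_force: 30.0
```

Request:
move_arm --moves "0 0.01 0 0 0 0 0; 0 0.02 0 0 0 0 0; 0 0.02 0 0 0 0 0; 0 0.02 0 0 0 0 0"

```text
time_s: 9.42
tcp_pos: [0.498, -0.2618, 0.0884]
ee_rot: [-180.0, -0.0, 109.4]
wrist_force: [-1.5, -0.3, -1.4]
gripper_width: 0.0114
grip_force: 30.0
```

Request:
move_arm --moves "0 0.01 0 0 0 0 0; 0 0.02 0 0 0 0 0; 0 0.02 0 0 0 0 0; 0 0.02 0 0 0 0 0"

```text
time_s: 9.75
tcp_pos: [0.4988, -0.2615, 0.0885]
ee_rot: [-180.0, -0.0, 109.4]
wrist_force: [-3.0, -0.7, 0.2]
gripper_width: 0.0116
grip_force: 30.0
```

A lateral force of about 3 N shows the end stop is reached. I'll back off 1 mm to home and lift slowly.

Request:
move_arm --moves "0 -0.015 0 0 0 0 0; 0 -0.025 0 0 0 0 0; 0 -0.025 0 0 0 0 0; 0 -0.025 -0.03 0 0 0 0; 0 -0.025 -0.06 0 0 0 0; 0 -0.025 -0.09 0 0 0 0; 0 -0.025 -0.12 0 0 0 0; 0 -0.025 -0.12 0 0 0 0"

```text
time_s: 10.42
tcp_pos: [0.498, -0.2615, 0.093]
ee_rot: [180.0, -0.0, 109.4]
wrist_force: [0.7, -0.3, -7.3]
gripper_width: 0.0117
grip_force: 30.0
```

```bash
python3 -c "
from cell import readout
s=readout.sense();print(s['wrist_force'],s['moment'],s['tcp_pos'])"
```

```text
[ 0.74270499 -0.28332775 -7.30167112] [ 0.02431931 -0.20370872 -0.00758808] [ 0.4979575  -0.26152012  0.09303771]
```

The wrist now carries about 7 N, so the carrier is off the table. Lifting gently to about 10 cm.

Request:
move_arm --moves "0 0 -0.05 0 0 0 0; 0 0 -0.15 0 0 0 0; 0 0 -0.3 0 0 0 0; 0 0 -0.45 0 0 0 0; 0 0 -0.6 0 0 0 0; 0 0 -0.75 0 0 0 0; 0 0 -0.9 0 0 0 0; 0 0 -1.05 0 0 0 0"

```text
time_s: 11.08
tcp_pos: [0.4981, -0.2619, 0.1361]
ee_rot: [180.0, 0.0, 109.4]
wrist_force: [0.1, -0.2, -5.5]
gripper_width: 0.0113
grip_force: 30.0
```

Request:
move_arm --moves "0 0 -0.15 0 0 0 0; 0 0 -0.3 0 0 0 0; 0 0 -0.45 0 0 0 0; 0 0 -0.6 0 0 0 0; 0 0 -0.75 0 0 0 0; 0 0 -0.9 0 0 0 0; 0 0 -1.05 0 0 0 0; 0 0 -1.15 0 0 0 0"

```text
time_s: 11.75
tcp_pos: [0.4982, -0.2619, 0.1822]
ee_rot: [180.0, 0.0, 109.4]
wrist_force: [-0.0, 0.6, -6.4]
gripper_width: 0.0116
grip_force: 30.0
```

Request:
move_arm --moves "0 0 -0.1 0 0 0 0; 0 0 -0.18 0 0 0 0; 0 0 -0.22 0 0 0 0; 0 0 -0.22 0 0 0 0; 0 0 -0.22 0 0 0 0; 0 0 -0.22 0 0 0 0; 0 0 -0.22 0 0 0 0; 0 0 -0.22 0 0 0 0"

```text
time_s: 12.42
tcp_pos: [0.4978, -0.2617, 0.1897]
ee_rot: [-180.0, -0.0, 109.4]
wrist_force: [0.8, -0.3, -5.3]
gripper_width: 0.0118
grip_force: 30.0
```

```bash
python3 - <<'E'
from h import *
from cell import readout
s=readout.sense();print(s['wrist_force'],s['moment'],s['tcp_pos'],s['ee_rot'],s['dq'].round(1))
t=vision.camera("top");s=vision.camera("side")
a=cv2.resize(t[120:300,340:500],None,fx=2.5,fy=2.5);b=cv2.resize(s[60:240,310:470],None,fx=2.5,fy=2.5)
cv2.imwrite("pics/g5.png",np.hstack([a,b]))
E
```

```text
[ 0.84713565 -0.33280374 -5.32538283] [ 0.01390913 -0.11443179 -0.00191028] [ 0.49782707 -0.26167041  0.1897002 ] [-1.79980151e+02 -2.53591296e-02  1.09429629e+02] [-0.  -0.1 -0.2  0.   0.   0.1]
```

View pics/g5.png

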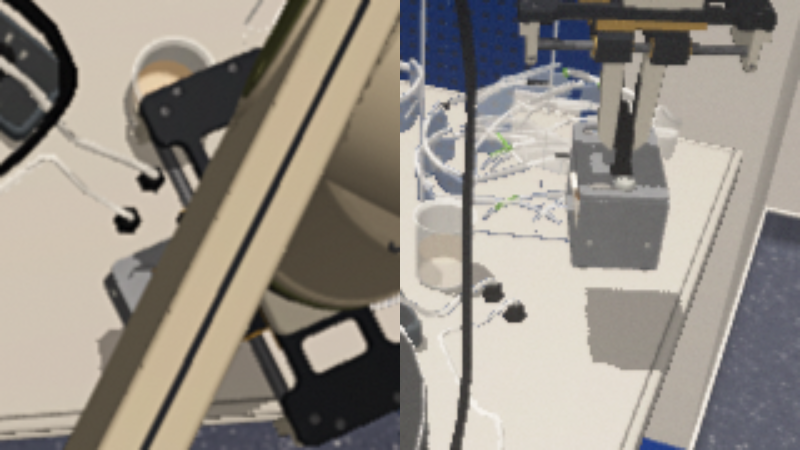

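The closed carrier hangs level in the air, front bottom edge at (575–660,265) with its shadow detached below, and both the beaker and meter are where they were. The underside is at about 98.5 mm. Handing in.

Request:
move_arm --moves "0 0 -0.03 0 0 0 0; 0 0 -0.03 0 0 0 0; 0 0 -0.03 0 0 0 0; 0 0 -0.03 0 0 0 0; 0 0 -0.03 0 0 0 0; 0 0 -0.03 0 0 0 0; 0 0 -0.03 0 0 0 0; 0 0 -0.03 0 0 0 0"

```text
time_s: 13.18
tcp_pos: [0.498, -0.2617, 0.1912]
ee_rot: [-180.0, -0.0, 109.4]
wrist_force: [-0.0, -0.7, -6.6]
gripper_width: 0.0119
grip_force: 30.0
```

```bash
python3 -c "
from cell import ticket
print(ticket.finish_job())"
```

```text
the job is handed in; nothing more can be done
None
```

The job is handed in after 13.2 s: the lid is slid home on the studs and the arm holds the closed carrier level by the handle, its underside about 10 cm up; the closed lid hid the vials, so I could not see them standing, and no verdict came back.

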